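# Slide the rectangular sample tin out from between the round ones

### The job

On the cupping table the low rectangular tin stands jammed between two round tins, touching both. Slide it lengthwise out of the cluster along the table, without lifting or tipping it, until the whole tin stands on the plain brown card ahead of it, roughly square to the card. The two round tins must stay standing where they are.

Things in the scene. Friction and masses are not known exactly. Their poses are not given: they have to be found in the camera images.
- tin_center (a point): Centre (half-way up) of the low closed rectangular steel tin: 90 mm long (its x) x 60 mm wide (y) x 48 mm high, 0.17 to 0.35 kg, loose, ordinary friction. It stands on the table between the two round tins, one against each long side near its middle; its 60 mm end faces are free. Its +x end points at the card. (The 130 mm high rectangular tin standing alone far aside is not meant.)
- card: Plain brown card, 140 mm (its x) x 110 mm (y), under 1 mm thick, fixed flat on the black table, no obstacle to sliding. Origin at its middle, at table height. It lies straight ahead of the tin's +x end, its axes parallel to the tin's at the start; from tin centre to card centre is 130 to 150 mm along x and at most 8 mm sideways.
- round_low: Low round steel tin, closed, 68 mm diameter, 42 mm high, about 0.4 kg, loose. Origin at the centre of its underside. It touches one long side of the rectangular tin (either side). To be left where it stands.
- round_tall: Higher round steel tin, closed, 68 mm diameter, 60 mm high, about 0.4 kg, loose. Origin at the centre of its underside. It touches the other long side of the rectangular tin. To be left where it stands.
Mind the look-alikes: they are no part of the job. What is shaped like the round_tall but blue is not meant.

How it is judged:
By the outcome, as a careful person would: the job done as asked, in the order asked, and still so for the second after the job is handed in, with the robot touching nothing.
It also fails if it takes over 32 s, if anything falls off the work surface, if the arm or the gripper's body presses on something with over 40 N, if the wrist force passes 120 N, or if a joint passes its speed limit or range.

### The arm

A 7-joint arm with a two-finger parallel gripper is mounted at the origin on the work surface. World frame = base frame: x ahead of the robot, y to its left, z up, the work surface at z = 0. Lengths are in mm, angles in degrees, forces in N, time in s.
With the tool pointing down it reaches from about 400 to 750 mm from the base axis. Payload 19.5 kg.
Tool frame: the origin (TCP) lies midway between the tips of the shut fingers; the grasp point (between the pads) lies 19 mm behind it; z points along the fingers, x is the direction in which the jaws open and shut, and the axes are right-handed (so a half turn about z gives the same grasp; the last joint's range is limited). The gripper opens to 85 mm and grips with 20 to 120 N. Pads are 22 mm wide; open, the fingers measure 114 mm over their backs; the gripper's body (76 mm by 85 mm) begins 54 mm behind the grasp point. The pads swing forward as they close: fully open they stand 13 mm farther back than shut.
Start: joints at [-70.858, 40.479, -1.581, 85.061, 1.261, 54.483, -4.326], TCP at [211.021, 534.851, 231.268] pointing down, gripper open.
Joint ranges: [-155.06, 155.06], [-18.47, 123.98], [-90, 86.84], [0, 140.48], [-83.41, 263.41], [0, 116], [-161.91, 161.91]. Speed limits (degrees/s): [108.29, 108.29, 147.25, 147.25, 172.46, 172.46, 172.46].

### API

Orientations are given as [roll, pitch, yaw] about the fixed x, y, z axes, in that order (R = Rz(yaw) Ry(pitch) Rx(roll)).
In Python, from cell import arm, viewer, finish_job gives the robot as it stands.
- The arm moves only by the tool apply_moves, never from a script. Its arguments are lists of equal length, an entry for each row: "dp": the shift along the tool's x, y, z in mm, a list of three; "twist": the turn, a rotation vector about the tool's x, y, z in rad, a list of three. In form: {"dp": [[tx, ty, tz], ...], "twist": [[wx, wy, wz], ...]}. A call has 1 to 8 rows; each row is the pose to reach, as a shift and turn from the pose measured when the call began, along the tool's axes at that moment; what a row does not reach only later rows make up. A row lasts 1/8 s, in which the tool goes at most 62.5 mm and 10.7 degrees, less where a joint would pass 70% of its speed; a pose out of reach is approached as far as the arm can. A call with a gripper value outside its range is refused whole. "claw" is the opening, from -1 (shut) to 1 (fully open), set as the call begins (left out, the last holds). The fingers move at their own pace and stop on an object; the grip force is fixed at half the most. Time passes only in rows, so rows that repeat a pose let the fingers close. It gives the time, the measured TCP pose, the force and the opening at its end, in the units of the state.
- arm.get_obs(): the state, without advancing time (a new reading comes with each control period).
- viewer.read_camera(name): name is "side" or "top" or "wrist"; returns the picture (420x560x3 uint8, red, green, blue); there is no depth.
- viewer.camera_info(name): a dict with "fx", "fy", "cx", "cy" (pixels), "rvec" (rotation vector, rad) and "tvec" (3), from world to camera coordinates, as OpenCV has them; the wrist camera has in their place "tool_from_camera" (4x4, takes a point from camera to tool coordinates, whose origin is the TCP and whose axes are the tool frame's). Camera axes: x right, y down, z forward; pixel columns grow to the right and rows downward; lengths in mm; the calibration is good to about 2 mm. A picture is of the moment at which its call begins: read the wrist's pose just before it. camera_info takes no time and is no camera call.
- finish_job(): hands the job in, once; it reports no verdict.
Trained networks look in the newest picture that a camera, given by its name, has taken for a name from the list of things; names that differ only in an ending like _2 or _b are one class to them, and where a whole thing is asked for, a point or a joint stands for the part that bears it (a point fixed in the world has none). Each returns a list of dicts, best first, with "p" (0 to 1); they miss things now and then, are a little off and sometimes report something else, mostly with a low value. They report only what shows in the picture. A call takes as long as a camera call. They do not tell look-alikes from the thing itself.
- viewer.boxes_of(camera, thing): "position" ([row, column] in pixels, amid what is visible of it).
- viewer.silhouettes(camera, thing): "region" (420x560 bool, what is visible of it) and "position" ([row, column] in pixels, amid what is visible of it).
The state is a dict: "clock": time; "qpos": joint angles; "joint_vel": joint speeds; "joint_efforts": joint torques, N m; "position": TCP position; "ee_rot": TCP orientation; "ft_force": force on the tool from outside, world axes, zero at the start; "ft_torque": the same for the moment, N m; "finger_gap": finger opening in mm.
Only numpy, scipy, OpenCV 4.12 (cv2) and the standard library are available. Lean on these libraries where they do the work, as an engineer would, in place of code of your own. Each camera call takes 0.05 s, during which the arm holds its last target. There are 200 camera calls.

## Working session

There is one attempt and no reset: what is moved stays moved. The work goes in short steps, Python scripts to look and compute and a tool call to move; the robot and the scene stay as the last step left them, time stands still between calls to the robot, and variables do not carry over. Pictures are saved under pics/ and viewed, about 8 in all and at most 12, crops included, and the job is handed in when it is done.

Besides the shell and the picture viewer there is one more tool, called as name(argument=value, ...) on one line, values as JSON. apply_moves: Moves the arm, as the interface text tells. Its arguments: {"type":"object","properties":{"dp":{"type":"array","items":{"type":"array","items":{"type":"number"}}},"twist":{"type":"array","items":{"type":"array","items":{"type":"number"}}},"claw":{"type":"number"}},"required":["dp","twist"]}

```bash
mkdir -p pics; ls; python3 - <<'E'
from cell import arm, viewer
import cv2,numpy as np
o=arm.get_obs();print({k:np.round(v,2) for k,v in o.items()})
for n in ("top","side"):
    im=viewer.read_camera(n);cv2.imwrite(f"pics/{n}0.png",im[:,:,::-1]);print(n,viewer.camera_info(n))
    for t in ("tin_center","card","round_low","round_tall"):
        print(t,[(d["position"],round(d["p"],2)) for d in viewer.boxes_of(n,t)])
print(viewer.camera_info("wrist"))
E
```

```text
pics
{'clock': np.float64(0.0), 'qpos': array([-70.86,  40.51,  -1.58,  85.09,   1.26,  54.48,  -4.32]), 'joint_vel': array([-0.04, -0.  , -0.07,  0.07,  0.02, -0.1 , -0.03]), 'joint_efforts': array([-0.000e+00, -8.832e+01,  1.230e+00, -2.362e+01,  2.000e-02,
        1.000e-02,  0.000e+00]), 'position': array([210.96, 534.61, 230.82]), 'ee_rot': array([1.800e+02, 6.000e-02, 6.847e+01]), 'ft_force': array([-0.27,  0.27, -0.52]), 'ft_torque': array([-0.04,  0.01,  0.02]), 'finger_gap': np.float64(85.11)}
top {'fx': 508.6384234795981, 'fy': 508.6384234795981, 'cx': 291.4440495173112, 'cy': 217.89478435195093, 'rvec': array([ 2.1701397 , -2.16672036,  0.08038765]), 'tvec': array([ 18.65526629, 572.45821882, 862.42865713])}
tin_center [([249.4, 282.6], 0.59)]
card [([186.2, 321.7], 0.81)]
round_low [([273.8, 306.2], 0.7)]
round_tall [([223.2, 247.3], 0.94), ([273.9, 304.1], 0.65), ([279.1, 195.0], 0.61), ([204.6, 182.2], 0.58)]
side {'fx': 458.6808297047656, 'fy': 458.6808297047656, 'cx': 278.48740749851635, 'cy': 205.24750053282412, 'rvec': array([ 2.36885353, -0.58976781,  0.1982404 ]), 'tvec': array([-498.41252704,  251.54542921,  546.22009566])}
tin_center [([216.3, 244.9], 0.81)]
card [([241.1, 331.9], 0.89)]
round_low [([257.7, 224.4], 0.73)]
round_tall [([140.1, 238.5], 0.92), ([177.8, 249.0], 0.88), ([174.3, 176.3], 0.76)]
{'fx': 297.4019348257073, 'fy': 297.4019348257073, 'cx': 281.09833037878326, 'cy': 210.27728779087508, 'tool_from_camera': array([[ 9.99998464e-01, -1.50705342e-03, -8.94389398e-04,
        -3.60285534e-02],
       [ 1.69297054e-03,  9.62618461e-01,  2.70855741e-01,
        -6.81709669e+01],
       [ 4.52761677e-04, -2.70856839e-01,  9.62619534e-01,
        -1.42128337e+02],
       [ 0.00000000e+00,  0.00000000e+00,  0.00000000e+00,
         1.00000000e+00]])}
```

View pics/top0.png

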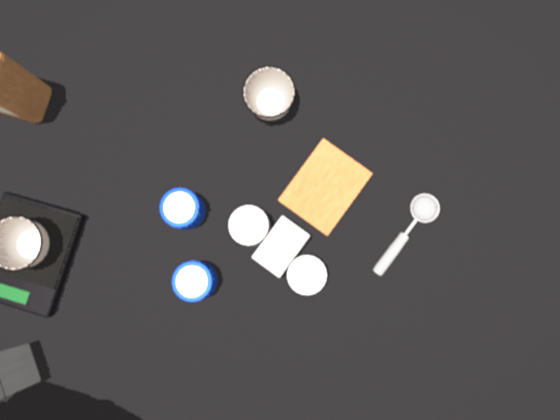

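View pics/side0.png

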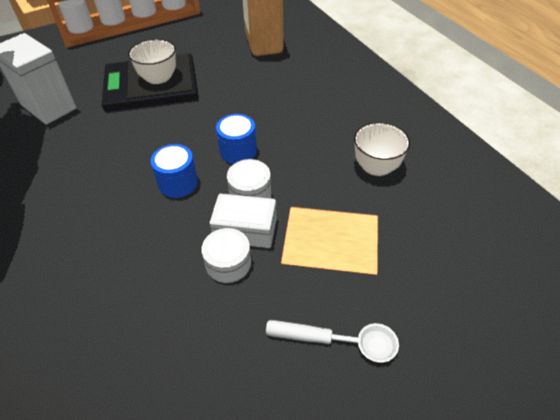

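Candidates in the top image (col,row):
- **Rectangular tin:** the low one is at (281,246), wedged between the steel rounds at (249,225) and (307,275). The 130 mm look-alike stands alone at (18,370).
- **Blue look-alikes:** (182,208) and (194,281).
- **Card:** (326,187).

I'll check with a close crop and measure.

```bash
cat > h.py <<'E'
import numpy as np,cv2
from scipy.spatial.transform import Rotation as Ro
from cell import arm,viewer
def to_plane(px,K,Rcw,t,z):  # px (n,2) col,row ; world->cam Rcw,t
    px=np.atleast_2d(np.asarray(px,float))
    d=np.c_[(px[:,0]-K["cx"])/K["fx"],(px[:,1]-K["cy"])/K["fy"],np.ones(len(px))]@Rcw
    c=-Rcw.T@np.asarray(t); return (c+d*((z-c[2])/d[:,2])[:,None])[:,:2]
def cam(n,o=None):
    K=viewer.camera_info(n)
    if n!="wrist": return K,cv2.Rodrigues(np.array(K["rvec"]))[0],np.array(K["tvec"])
    T=np.eye(4);T[:3,:3]=Ro.from_euler("xyz",o["ee_rot"],degrees=True).as_matrix();T[:3,3]=o["position"]
    W=np.linalg.inv(T@np.array(K["tool_from_camera"]));return K,W[:3,:3],W[:3,3]
def rect(region,C,z):
    c=max(cv2.findContours(region.astype(np.uint8),0,1)[0],key=cv2.contourArea)[:,0]
    return cv2.minAreaRect(to_plane(c,*C,z).astype(np.float32))
E
python3 - <<'E'
from h import *
for n in ("top","side"):
    im=viewer.read_camera(n);C=cam(n)
    if n=="top":
        cv2.imwrite("pics/crop.png",cv2.resize(im[120:310,210:390,::-1],None,fx=4,fy=3.1,interpolation=2)[:600,:800])
    for t,z in (("card",0),("tin_center",48),("round_low",42),("round_tall",60)):
        for d in viewer.silhouettes(n,t)[:3]:
            print(n,t,round(d["p"],2),d["region"].sum(),np.round(d["position"]),"rect",rect(d["region"],C,z))
C=cam("top");im=viewer.read_camera("top")
# bright steel tops
g=cv2.cvtColor(im,cv2.COLOR_RGB2HSV);m=((g[...,2]>150)&(g[...,1]<60)).astype(np.uint8)
print(g[246,281],g[225,249],g[275,307])
E
```

```text
top card 0.67 4540 [186. 322.] rect ((633.0357666015625, -40.43083190917969), (109.78619384765625, 138.39340209960938), 54.17581558227539)
top card 0.56 1304 [226. 247.] rect ((562.03662109375, 97.59608459472656), (72.92647552490234, 70.2583999633789), 54.749088287353516)
top tin_center 0.72 1877 [248. 280.] rect ((523.5958862304688, 37.416160583496094), (61.62289810180664, 90.18791198730469), 53.997718811035156)
top tin_center 0.41 1296 [225. 248.] rect ((558.8880615234375, 92.16883087158203), (67.87472534179688, 67.94818878173828), 52.40085983276367)
top round_low 0.78 1234 [274. 307.] rect ((475.09857177734375, -6.001228332519531), (65.70407104492188, 64.70653533935547), 45.06494903564453)
top round_tall 0.8 1325 [226. 248.] rect ((557.1203002929688, 90.45866394042969), (70.9386215209961, 65.26876068115234), 63.68364334106445)
top round_tall 0.74 1402 [280. 198.] rect ((464.7696838378906, 179.44342041015625), (64.5625991821289, 73.52674102783203), 0.8789066672325134)
top round_tall 0.65 1458 [208. 183.] rect ((586.0762939453125, 204.60159301757812), (76.27342987060547, 67.60469818
[... 219 characters left out ...]
053710938, 20.779014587402344), (90.25357818603516, 95.54385375976562), 54.135597229003906)
side round_low 0.62 2143 [258. 225.] rect ((470.05560302734375, -20.739044189453125), (92.21167755126953, 65.45436096191406), 73.99110412597656)
side round_tall 0.84 1982 [171. 178.] rect ((459.234375, 155.19224548339844), (122.98516082763672, 67.6003646850586), 81.69693756103516)
side round_tall 0.65 1672 [137. 240.] rect ((577.2018432617188, 178.99380493164062), (125.28858184814453, 65.174560546875), 67.36477661132812)
side round_tall 0.55 1415 [180. 250.] rect ((554.1019287109375, 82.32799530029297), (80.60537719726562, 67.1021728515625), 63.05287551879883)
[  0   0 255] [  0   0 255] [  0   0 255]
```

View pics/crop.png

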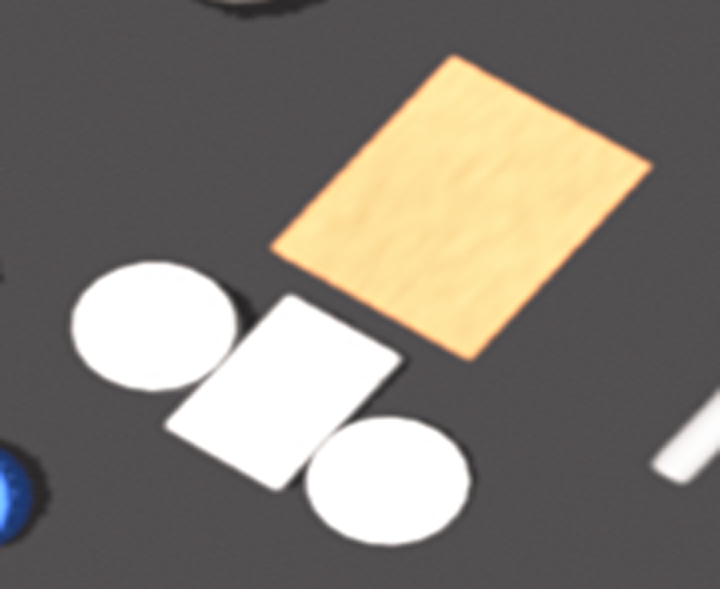

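apply_moves(dp=[[-45,64,4],[-90,129,8],[-134,193,12],[-179,257,16],[-224,322,20],[-269,386,24],[-314,450,28],[-358,515,31]], twist=[[0,0,0.03],[0,0,0.06],[0,0,0.09],[0,0,0.12],[0,0,0.15],[0,0,0.18],[0,0,0.22],[0,0,0.253]], claw=1)

```text
clock: 2.05
position: [488.5, 117.2, 206.2]
ee_rot: [180.0, -0.0, 53.9]
ft_force: [1.4, 0.9, -1.1]
finger_gap: 85.7
```

```bash
cat > go.py <<'E'
import sys
from h import *
o=arm.get_obs();x,y,z,w=map(float,sys.argv[1:5])
R=Ro.from_euler("xyz",o["ee_rot"],degrees=True);T=Ro.from_euler("xyz",[180,0,w],degrees=True)
print("t",round(o["clock"],2),np.round(o["position"],1),np.round(o["ee_rot"],2),"F",np.round(o["ft_force"],1),"gap",round(float(o["finger_gap"]),1))
print("dp",np.round(R.inv().apply(np.array([x,y,z])-o["position"]),1),"twist",np.round((R.inv()*T).as_rotvec(),4))
E
python3 go.py 558.4 12.1 200 54
```

```text
t 2.05 [488.5 117.2 206.2] [ 1.7999e+02 -2.0000e-02  5.3910e+01] F [ 1.4  0.9 -1.1] gap 85.7
dp [-43.8 118.4   6.2] twist [ 0.0002 -0.0003 -0.0016]
```

apply_moves(dp=[[-22,59,3],[-44,118,6],[-44,118,6],[-44,118,6]], twist=[[0,0,0],[0,0,-0.002],[0,0,-0.002],[0,0,-0.002]])

```text
clock: 2.55
position: [557.8, 12.4, 200.1]
ee_rot: [-180.0, -0.0, 54.0]
ft_force: [-0.7, 1.3, 0.1]
finger_gap: 85.4
```

```bash
python3 go.py 558.4 12.1 200 54; python3 - <<'E'
from h import *
o=arm.get_obs();im=viewer.read_camera("wrist");C=cam("wrist",o)
cv2.imwrite("pics/w1.png",im[:,:,::-1])
for t,z in (("card",0),("tin_center",48),("round_low",42),("round_tall",60)):
    for d in viewer.silhouettes("wrist",t)[:2]:
        print(t,round(d["p"],2),d["region"].sum(),np.round(d["position"]),"rect",rect(d["region"],C,z))
E
```

```text
t 2.55 [557.8  12.4 200.1] [-1.7998e+02 -3.0000e-02  5.4010e+01] F [-0.7  1.3  0.1] gap 85.4
dp [0.1 0.7 0.1] twist [-0.0003 -0.0005  0.0002]
card 0.93 8902 [256. 281.] rect ((634.0558471679688, -41.97966003417969), (109.91282653808594, 139.2646026611328), 53.905906677246094)
card 0.4 4239 [151. 346.] rect ((570.9728393554688, 97.15211486816406), (82.71070098876953, 78.15872955322266), 53.912994384765625)
tin_center 0.95 5586 [153. 281.] rect ((524.5230712890625, 36.60478591918945), (59.285064697265625, 87.6798324584961), 53.94666290283203)
round_low 0.98 3829 [138. 214.] rect ((476.5285339355469, -7.275104522705078), (66.02708435058594, 66.45388793945312), 52.291473388671875)
round_tall 0.78 4272 [150. 346.] rect ((558.4068603515625, 89.23758697509766), (69.18106079101562, 65.32017517089844), 53.91118621826172)
round_tall 0.78 3624 [ 16. 369.] rect ((483.913818359375, 164.1481170654297), (73.82311248779297, 38.638526916503906), 53.91621398925781)
```

View pics/w1.png

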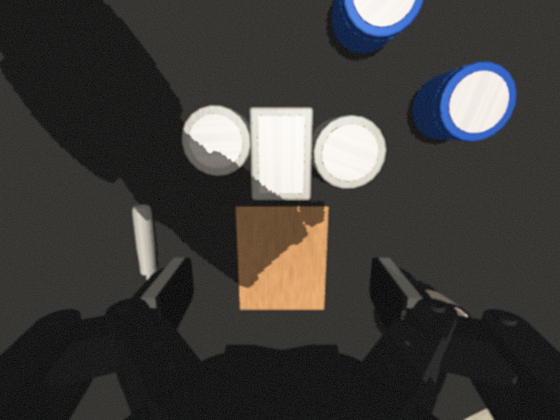

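The wrist view shows the low tin at columns 250–312, rows 107–200, centred on the tool axis. Its rounds are at (214,138) and (346,151), and the card is ahead of it. I'll grip the free front end, clear of the rounds, and draw it forward along the table.

apply_moves(dp=[[0,4,40],[0,4,80],[0,4,120],[0,4,150],[0,4,172],[0,4,185],[0,4,192],[0,4,192]], twist=[[0,0,0],[0,0,0],[0,0,0],[0,0,0],[0,0,0],[0,0,0],[0,0,0],[0,0,0]])

```text
clock: 3.8
position: [561.1, 10.9, 8.6]
ee_rot: [180.0, -0.0, 54.1]
ft_force: [-0.3, -0.2, 0.3]
finger_gap: 85.3
```

```bash
python3 go.py 560.9 9.9 8 54; python3 - <<'E'
from h import *
o=arm.get_obs();im=viewer.read_camera("wrist");C=cam("wrist",o)
cv2.imwrite("pics/w2.png",im[:,:,::-1])
for d in viewer.silhouettes("wrist","tin_center")[:1]:
    r=rect(d["region"],C,48);print(r); q=np.array(r[0])-o["position"][:2];a=np.radians(o["ee_rot"][2]);print("tool x,y",q@[np.cos(a),np.sin(a)],q@[np.sin(a),-np.cos(a)])
E
```

```text
t 3.8 [561.1  10.9   8.6] [ 1.7998e+02 -4.0000e-02  5.4110e+01] F [-0.3 -0.2  0.3] gap 85.3
dp [-1.   0.4  0.6] twist [ 0.0003 -0.0006  0.002 ]
((523.7410888671875, 37.097023010253906), (58.50184631347656, 87.60128784179688), 54.006492614746094)
tool x,y -0.7231532450346752 -45.63921791037059
```

View pics/w2.png

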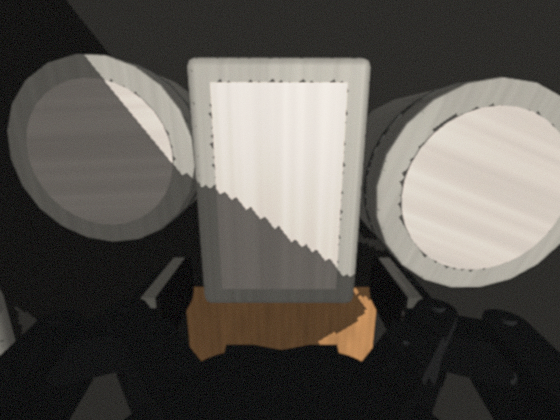

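The tin's front end (columns 203–355, row 300) sits between the pads, and the rounds are clear of the fingers. I'll shift −0.7 mm and close.

apply_moves(dp=[[-0.7,0,0],[-0.7,0,0],[-0.7,0,0]], twist=[[0,0,0],[0,0,0],[0,0,0]])

```text
clock: 4.28
position: [561.1, 10.3, 9.2]
ee_rot: [179.9, -0.1, 54.1]
ft_force: [0.0, -0.6, -0.5]
finger_gap: 85.5
```

apply_moves(dp=[[0,0,0],[0,0,0],[0,0,0],[0,0,0],[0,0,0],[0,0,0]], twist=[[0,0,0],[0,0,0],[0,0,0],[0,0,0],[0,0,0],[0,0,0]], claw=-1)

```text
clock: 5.03
position: [561.1, 10.3, 9.6]
ee_rot: [179.9, -0.1, 54.1]
ft_force: [-1.9, -0.3, 8.0]
finger_gap: 59.2
```

```bash
python3 - <<'E'
from h import *
o=arm.get_obs();im=viewer.read_camera("wrist");C=cam("wrist",o);print(o["position"],o["ee_rot"],o["ft_force"],o["finger_gap"])
cv2.imwrite("pics/w3.png",im[:,:,::-1])
for c in ("top","wrist"):
  if c=="top": viewer.read_camera(c);C=cam(c)
  else: C=cam("wrist",o)
  for t,z in (("tin_center",48),("round_low",42),("round_tall",60)):
    for d in viewer.silhouettes(c,t)[:1]: print(c,t,d["p"],rect(d["region"],C,z))
E
```

```text
[561.09684726  10.26695501   9.55455839] [ 1.79928607e+02 -7.47332419e-02  5.41079299e+01] [-1.85694864 -0.27758972  8.00342965] 59.24917944915225
top round_tall 0.71 ((564.4612426757812, 114.90640258789062), (19.163246154785156, 51.19888687133789), 68.79839324951172)
wrist tin_center 0.8 ((523.9691162109375, 37.00019073486328), (58.09375762939453, 87.3974380493164), 54.180503845214844)
wrist round_low 0.68 ((476.045166015625, -7.189208984375), (66.26708984375, 65.88162994384766), 54.21053695678711)
wrist round_tall 0.92 ((555.5618286132812, 83.32774353027344), (61.511356353759766, 66.87640380859375), 68.29119873046875)
```

apply_moves(dp=[[0,2,0],[0,6,0],[0,11,0],[0,17,0],[0,24,0],[0,31,0],[0,38,0],[0,45,0]], twist=[[0,0,0],[0,0,0],[0,0,0],[0,0,0],[0,0,0],[0,0,0],[0,0,0],[0,0,0]])

```text
clock: 6.42
position: [597.9, -16.4, 9.6]
ee_rot: [179.9, -0.1, 54.1]
ft_force: [-3.3, 2.1, 3.1]
finger_gap: 59.0
```

```bash
python3 go.py 670.5 -69 9.5 54.1;python3 - <<'E'
from h import *
o=arm.get_obs();im=viewer.read_camera("wrist");C=cam("wrist",o)
cv2.imwrite("pics/w4.png",im[:,:,::-1])
for t,z in (("tin_center",48),("round_low",42),("round_tall",60)):
    for d in viewer.silhouettes("wrist",t)[:1]: print(t,d["p"],rect(d["region"],C,z))
E
```

```text
t 6.42 [597.9 -16.4   9.6] [ 1.7993e+02 -7.0000e-02  5.4100e+01] F [-3.3  2.1  3.1] gap 59.0
dp [-0.  89.6  0.2] twist [ 0.0012 -0.0013  0.0001]
tin_center 0.68 ((560.8851928710938, 10.28219985961914), (58.74009323120117, 88.02771759033203), 54.124332427978516)
round_low 0.62 ((492.1653747558594, -11.85406494140625), (71.50575256347656, 37.66096878051758), 54.02621078491211)
round_tall 0.58 ((562.4192504882812, 72.14244842529297), (63.551185607910156, 39.962467193603516), 54.02621078491211)
```

View pics/w4.png

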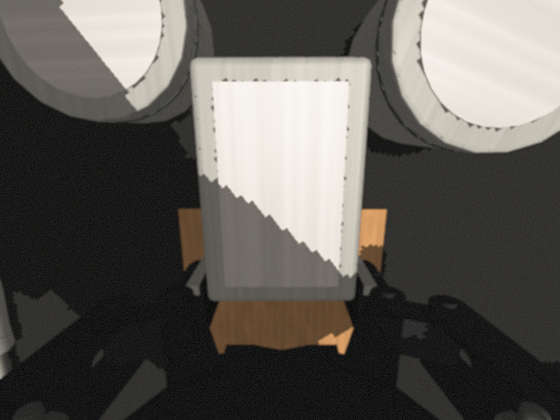

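The tin (columns 192–370) has slid out with the gripper, and both rounds have stayed behind at the top of the image. I'll continue onto the card.

apply_moves(dp=[[0,6,0],[0,16,0],[0,28,0],[0,42,0],[0,56,0],[0,70,0],[0,82,0],[0,90,0]], twist=[[0,0,0],[0,0,0],[0,0,0],[0,0,0],[0,0,0],[0,0,0],[0,0,0],[0,0,0]])

```text
clock: 7.62
position: [671.3, -70.2, 9.6]
ee_rot: [179.9, -0.1, 54.1]
ft_force: [-1.2, 0.1, -1.0]
finger_gap: 59.2
```

apply_moves(dp=[[0,0,0],[0,0,0]], twist=[[0,0,0],[0,0,0]])

```text
clock: 7.88
position: [671.4, -70.4, 9.7]
ee_rot: [179.8, -0.1, 54.1]
ft_force: [1.2, -1.2, -0.6]
finger_gap: 59.0
```

```bash
python3 go.py 670.5 -69 9.5 54.1;python3 - <<'E'
from h import *
o=arm.get_obs();im=viewer.read_camera("side")
cv2.imwrite("pics/s2.png",im[:,:,::-1])
viewer.read_camera("wrist");C=cam("wrist",o)
for d in viewer.silhouettes("wrist","tin_center")[:1]: print(d["p"],rect(d["region"],C,48))
E
```

```text
t 7.88 [671.4 -70.4   9.7] [ 1.7983e+02 -7.0000e-02  5.4050e+01] F [ 1.2 -1.2 -0.6] gap 59.0
dp [ 0.6 -1.6  0.2] twist [ 0.003  -0.0013 -0.0008]
0.75 ((634.4484252929688, -43.644615173339844), (58.73590850830078, 88.22213745117188), 54.18324279785156)
```

View pics/s2.png

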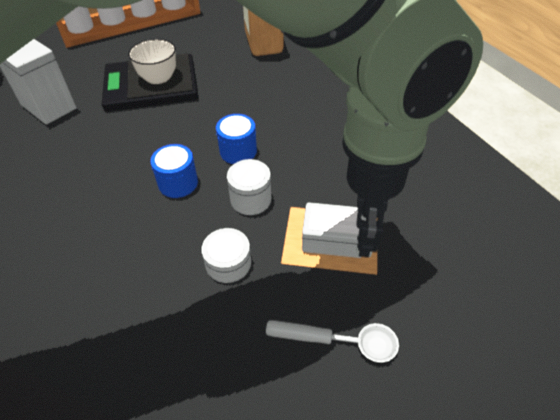

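The tin stands on the card at about (338,230), and the rounds are still at (249,185) and (227,255) as before. I'll release, retract upward and back off.

apply_moves(dp=[[0,0,0],[0,0,0],[0,0,0],[0,0,0],[0,0,0],[0,0,0]], twist=[[0,0,0],[0,0,0],[0,0,0],[0,0,0],[0,0,0],[0,0,0]], claw=1)

```text
clock: 8.78
position: [671.2, -70.1, 9.7]
ee_rot: [179.9, -0.1, 54.1]
ft_force: [-0.4, 0.4, 1.0]
finger_gap: 85.6
```

apply_moves(dp=[[0,0,-10],[0,0,-30],[0,0,-60],[0,0,-100],[0,0,-140],[0,0,-180],[0,0,-190],[0,0,-190]], twist=[[0,0,0],[0,0,0],[0,0,0],[0,0,0],[0,0,0],[0,0,0],[0,0,0],[0,0,0]])

```text
clock: 9.78
position: [670.8, -70.0, 200.7]
ee_rot: [179.8, -0.1, 54.1]
ft_force: [-0.4, 0.6, -0.6]
finger_gap: 85.7
```

apply_moves(dp=[[20,-30,-10],[50,-70,-20],[90,-110,-30],[130,-140,-30],[170,-170,-30],[210,-200,-30],[250,-220,-30],[250,-220,-30]], twist=[[0,0,0],[0,0,0],[0,0,0],[0,0,0],[0,0,0],[0,0,0],[0,0,0],[0,0,0]])

```text
clock: 10.78
position: [638.0, 265.1, 228.5]
ee_rot: [179.9, -0.0, 54.3]
ft_force: [-0.1, -0.5, -0.9]
finger_gap: 85.6
```

```bash
python3 - <<'E'
from h import *
o=arm.get_obs();print(o["clock"],o["position"],o["finger_gap"])
for n in ("top","side"):
    im=viewer.read_camera(n);cv2.imwrite(f"pics/{n}9.png",im[:,:,::-1]);C=cam(n)
    for t,z in (("card",0),("tin_center",48),("round_low",42),("round_tall",60)):
        for d in viewer.silhouettes(n,t)[:3]: print(n,t,round(d["p"],2),np.round(d["position"]),rect(d["region"],C,z))
E
```

```text
10.775 [637.99789567 265.06090059 228.49952594] 85.55804325057565
top card 0.76 [200. 329.] ((633.124267578125, -39.89631652832031), (112.77745056152344, 141.68008422851562), 54.925537109375)
top tin_center 0.76 [185. 329.] ((631.2982788085938, -41.46442413330078), (62.80569076538086, 95.35430145263672), 55.43856430053711)
top tin_center 0.66 [201. 333.] ((624.8338012695312, -37.79341125488281), (105.64488220214844, 134.16275024414062), 54.690956115722656)
top round_low 0.75 [271. 304.] ((475.5164794921875, -6.433074951171875), (65.71429443359375, 65.9188232421875), 45.01925277709961)
top round_tall 0.66 [208. 181.] ((586.9317016601562, 202.9866485595703), (69.58524322509766, 76.56665802001953), 0.06874258071184158)
top round_tall 0.64 [224. 250.] ((557.4465942382812, 90.32218170166016), (67.34059143066406, 67.41461181640625), 0.09816856682300568)
side card 0.65 [256. 326.] ((631.7890625, -41.66358184814453), (110.45452880859375, 140.3360137939453), 54.01958084106445)
side tin_center 0.65 [230. 334.] ((622.997314453125, -57.369056701660156), (90.62014770507812, 89.180419921875), 54.539005279541016)
side round_low 0.81 [256. 225.] ((471.06573486328125, -21.05724334716797), (90.79615020751953, 66.20209503173828), 77.68559265136719)
side round_tall 0.93 [186. 251.] ((547.4110107421875, 66.40724182128906), (111.83346557617188, 66.4699478149414), 66.55345916748047)
side round_tall 0.87 [173. 177.] ((460.16644287109375, 155.23878479003906), (121.35224151611328, 66.66961669921875), 84.17495727539062)
side round_tall 0.66 [137. 238.] ((578.1897583007812, 178.71011352539062), (124.08000183105469, 66.29622650146484), 72.66851043701172)
```

View pics/side9.png

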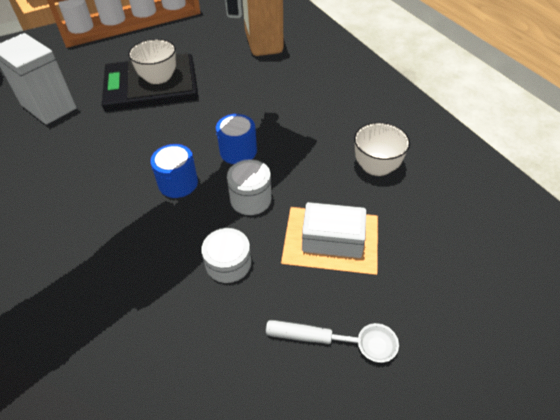

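The tin stands central and square on the card at (334,230). The rounds have not moved, to within 1 mm in the top view, and the robot is clear.

```bash
python3 -c "
from cell import finish_job
print(finish_job())"
```

```text
the job is handed in; nothing more can be done
None
```

The low rectangular tin now stands wholly on the brown card, and I handed the job in at about 11 s of the 32 s allowed. I gripped it by its free front end, clear of both round tins, and slid it level about 135 mm forward. I then released it and backed the arm away to touch nothing.

- **Tin on the card:** the last top view puts the tin centre about 2–3 mm from the card centre and within about 1° of square. The wrist view, taken before release, agreed.
- **Round tins:** both stand where they were, to within about 1 mm in the top view.
- **Forces:** wrist forces read at the end of each move stayed within about 8 N.
- **Disagreements:** the side view's figures for the tin and the round tins were off, because that view also sees their sides. One low-confidence second match for the tin in the top view picked up the card. I relied on the other readings instead.

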